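# Reset the depth stop of the bench jig

## Robot

A 6-joint arm with a two-finger parallel gripper is mounted at the origin on the work surface. World frame = base frame: x ahead of the robot, y to its left, z up, the work surface at z = 0. Lengths are in m, angles in rad, forces in N, time in s.
With the tool pointing down it reaches from about 0.3 to 0.825 m from the base axis. Payload 5.4 kg.
Tool frame: the origin (TCP) lies at the very end of the fingers, on their centre line; the grasp point (between the pads) lies 19 mm behind it; z points along the fingers, y is the line along which they close (so a half turn about z gives the same grasp; the last joint's range is limited). The gripper opens to 92 mm and grips with 3 to 60 N. Pads are 20 mm wide; open, the fingers measure 128 mm over their backs; the gripper's body (75 mm by 189 mm) begins 69 mm behind the grasp point.
Start: joints at [-1.33, 0.158, 1.597, -0, 1.386, -0.21], TCP at [0.25, -0.518, 0.215] pointing down, gripper open.
Joint ranges: [-2.91, 2.91], [-0.94, 2.29], [0.18, 2.7], [-1.29, 4.43], [0.17, 2.64], [-3, 3]. Speed limits (rad/s): [2.57, 2.57, 3.14, 3.14, 3.14, 3.14].

## Interface

Orientations are given as a rotation vector (axis times angle).
In Python, from workcell import bot gives the robot as it stands. Calls block until the motion is done:
- bot.goto(position, orientation): joint-space move of the TCP to a pose.
- bot.line_to(position, rot=None, max_speed=0.15): straight line of the TCP; rot=None keeps the orientation; max_speed is the mean speed in m/s.
- bot.set_joints(angles): joint-space move.
- bot.set_gripper(opening, newtons=None): opening from 0.0 (shut) to 1.0 (fully open); newtons is the grip in N (None keeps the last); returns when the fingers have stopped.
- bot.hold(seconds).
- bot.inverse_kinematics(position, orientation): joint angles nearest the present ones, or None.
- bot.read_camera(name): name is "scene" or "top"; returns a dict with "pixels" (420x560x3 uint8, blue, green, red), "fx", "fy", "cx", "cy" (pixels), "k1" (the pictures are not rectified: a ray, as slopes to the right and down, at radius r is drawn at 1 + k1 r^2 times it, then the intrinsics apply), "R" (3x3) and "t" (3): a world point X has camera coordinates R X + t. Camera axes: x right, y down, z forward; pixel columns grow to the right and rows downward; lengths in m; the calibration is good to about 2 mm. A picture is of the moment at which its call begins. There is no depth.
A pose or a line that the arm cannot do raises bot.MotionError and nothing moves.
- bot.job_done(): hands the job in; it is judged then, once.
Readings, each from a call of its own:
- bot.current_clock(): time.
- bot.current_joints(): joint angles.
- bot.current_joint_vel(): joint speeds.
- bot.current_effort(): joint torques, N m.
- bot.current_ee_pos(): TCP position.
- bot.current_tool_rot(): TCP orientation.
- bot.current_contact_force(): force on the tool from outside, world axes, zero at the start.
- bot.current_ft_torque(): the same for the moment, N m.
- bot.current_opening(): opening from 0.0 (shut) to 1.0 (fully open).
- bot.current_grip_force(): force on a finger pad.
Only numpy, scipy, OpenCV 4.12 (cv2) and the standard library are available. Lean on these libraries where they do the work, as an engineer would, in place of code of your own. Each camera call takes 0.05 s, during which the arm holds its last target. There are 200 camera calls.

## Task

Reset the depth stop of the jig on the bench to the wooden sample strip that lies under it: swing the lever of the jam nut anticlockwise to loosen it well clear of its seat, turn the knob on top clockwise until the plunger is felt to bear snugly on the strip without crushing it, then swing the lever clockwise again until the nut is firmly tight, but do not wrench it. Leave the other things on the bench where they are and let go of the jig at the end.

Things in the scene. Friction and masses are not known exactly. Their poses are not given: they have to be found in the camera images.
- stop_axis (a point): The jig: a plywood base 200 x 170 x 18 mm screwed to the bench, with a grey cast post and over-arm (top at 103 mm). This point is on the vertical axis shared by knob, nut and plunger, 18 mm above the bench; x axis along the strip, z up; the post stands 62 mm from the axis towards -y. The pale wooden strip (190 x 42 mm, fixed) lies in the base under the plunger.
- knob_grip (a point): Centre of the upright bar grip of the black adjuster knob on top of the stop, on the vertical axis, 156 mm above the bench. The bar is 46 mm long (this point's x axis), 14 mm thick (y axis) and 26 mm tall (142 to 168 mm above the bench), on a disc 44 mm in diameter. It turns with the knob; the knob turns in place and does not rise or fall.
- screw (a joint): Turn of the knob in rad, 0 at the start (bar along the jig's x axis), growing clockwise seen from above; each rad lowers the plunger 3.2 mm. Range -0.5 to 4. Turns freely at 0.1 N m; once the plunger bears, the torque climbs about 1 N m per rad: 0.25 N m is snug (45 N on the strip), 0.6 N m crushes it. Friction (0.1 N m) holds it when let go. Locked while the nut is tight.
- plunger: Steel plunger under the over-arm, a 28 mm disc foot on a 16 mm stem; its origin is the centre of the foot's underside, 55 mm above the bench at the start. It only moves up and down. The sample strip lies 3 to 7.5 mm below it at the start: the strip's thickness differs each time and is not measured.
- lever_handle (a point): Middle of the upright black handle at the end of the jam nut's steel lever: a round pin 14 mm in diameter, standing from 119 to 160 mm above the bench (this point at 142 mm), 75 mm from the vertical axis. The lever is a bar 12 mm wide and 9 mm thick, 114 mm above the bench. The handle swings round the axis with the nut, clear of the knob.
- nut (a joint): Turn of the jam nut and lever in rad, growing anticlockwise seen from above (loosening); at 0 the lever points along the jig's +y axis and the nut meets its seat. Loose above 0 (about 3 N at the handle; stop at 1.2); well clear is beyond 0.35. Below 0 the force to move it climbs: 8 N at -0.2, 12 N at -0.3, 18 N at -0.5. Starts tight, -0.36 to -0.26. Firm is -0.3; past -0.7 is wrenched. Stays where left.
- driver: Screwdriver with red handle, 190 mm long, lying beside the jig; leave it alone.
- glue: White glue bottle with red cap, 54 mm in diameter, 130 mm tall, standing; origin under its centre; leave it alone.
- offcut: Wood offcut 110 x 50 x 32 mm lying on the bench; origin under its centre; leave it alone.

How it is judged:
By the outcome, as a careful person would: the job done as asked, in the order asked, and still so for the second after the job is handed in, with the robot touching nothing.
It also fails if it takes over 72 s, if anything falls off the work surface, if the arm or the gripper's body presses on something with over 40 N, if the wrist force passes 120 N, or if a joint passes its speed limit or range.

## Working session

There is one attempt and no reset: what is moved stays moved. The work goes in short steps, each a Python script; the robot and the scene stay as the last script left them, time stands still between calls to the robot, and variables do not carry over. Pictures are saved under pics/ and viewed, at most 10 in all, crops included, and the job is handed in when it is done.

```bash
ls; mkdir -p pics
python3 - <<'E'
from workcell import bot
import cv2,numpy as np
for n in("scene","top"):
    c=bot.read_camera(n); cv2.imwrite(f"pics/{n}0.png",c["pixels"])
    print(n,c["fx"],c["fy"],c["cx"],c["cy"],c["k1"],np.round(c["R"],3).tolist(),np.round(c["t"],3), -c["R"].T@c["t"])
print(bot.current_clock(),bot.current_tool_rot())
E
```

```text
pics
scene 481.19991254219894 481.19991254219894 277.7615055848628 213.51888082616796 -0.04879090487927277 [[-0.122, 0.992, 0.014], [0.639, 0.089, -0.764], [-0.759, -0.085, -0.645]] [ 0.016 -0.293  1.639] [1.43422769 0.14937992 0.83316439]
top 452.7440602801327 452.7440602801327 278.1007098018111 213.60757130526963 -0.0970953879327986 [[-0.01, -1.0, 0.001], [-0.995, 0.009, -0.097], [0.097, -0.002, -0.995]] [0.039 0.599 1.149] [0.48475586 0.03525281 1.20224116]
0.1 [-3.06051149e+00 -7.01768637e-01  8.22887207e-05]
```

View pics/scene0.png

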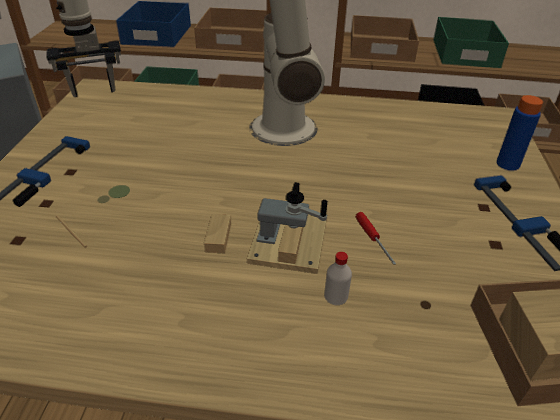

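View pics/top0.png

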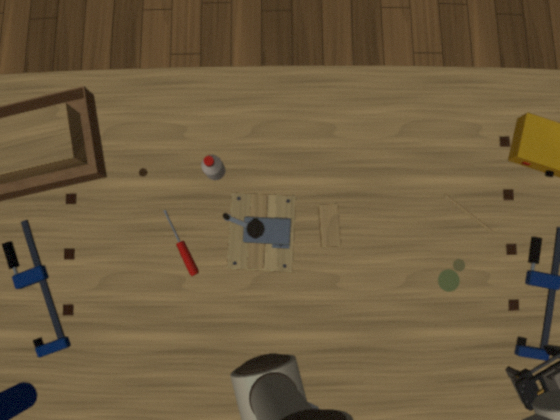

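The scene picture shows the jig at about (290,235), with the driver to its right, the glue in front and the offcut to its left. In the top picture the base spans about (229–295, 193–271), the knob is at (255,229) and the lever handle at (226,216). I'll enlarge both for precise points.

Run:
```python
import cv2,numpy as np
a=cv2.imread("pics/top0.png")[180:285,195:335]; b=cv2.imread("pics/scene0.png")[175:280,230:370]
f=lambda i:cv2.convertScaleAbs(cv2.resize(i,None,fx=5.7,fy=5.7,interpolation=cv2.INTER_CUBIC)[:598],alpha=1.8)
cv2.imwrite("pics/top1.png",f(a));cv2.imwrite("pics/scene1.png",f(b))
```

```text
(no output)
```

View pics/top1.png

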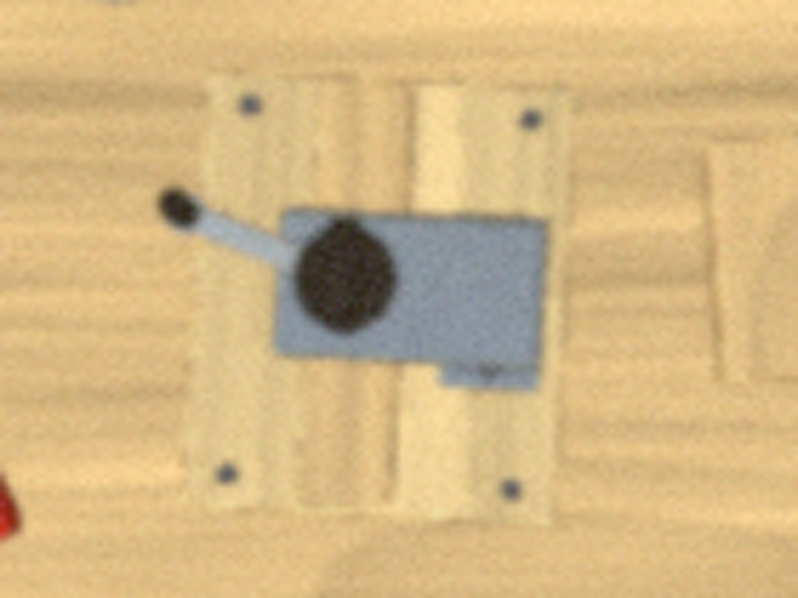

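View pics/scene1.png

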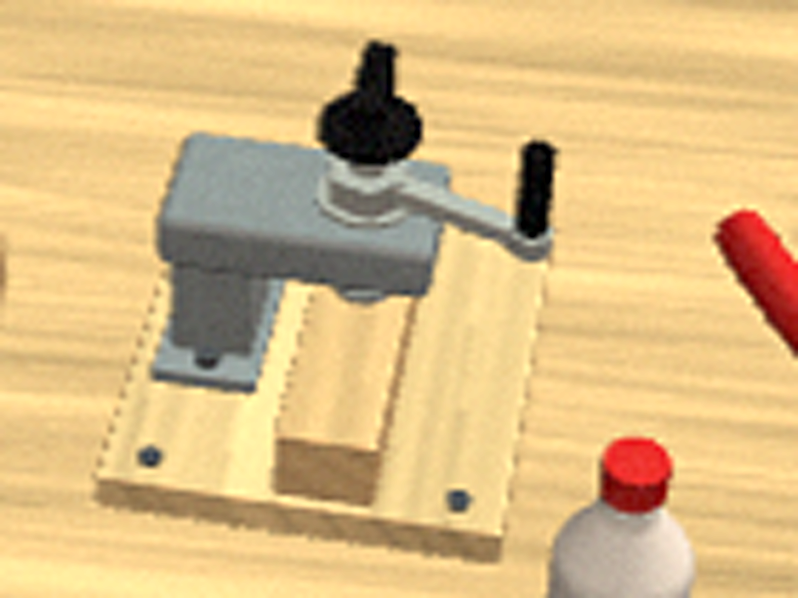

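In the enlarged top view the knob disc is centred at crop (346,276), the handle at (179,207) and the base screws at (249,104), (530,119), (227,473) and (511,489). In the scene view the handle is at (536,190) and the disc at (370,127).

```bash
cat > h.py <<'E'
from workcell import bot
import cv2,numpy as np
from scipy.spatial.transform import Rotation as Rn
def ray(c,u,v):
    d=np.array([(u-c["cx"])/c["fx"],(v-c["cy"])/c["fy"]]); s=d.copy()
    for _ in range(8): s=d/(1+c["k1"]*(s@s))
    return c["R"].T@np.array([*s,1]), -c["R"].T@c["t"]
def atz(c,u,v,z):
    d,o=ray(c,u,v); return (o+d*(z-o[2])/d[2])[:2]
def down(ang):
    "tool down, tool y (closing line) at world angle ang"
    y=np.array([np.cos(ang),np.sin(ang),0]);z=np.array([0,0,-1.]);x=np.cross(y,z)
    return Rn.from_matrix(np.c_[x,y,z]).as_rotvec()
E
python3 - <<'E'
from h import *
t=bot.read_camera("top");s=bot.read_camera("scene")
T=lambda p,z:atz(t,195+(p[0]-2.35)/5.7,180+(p[1]-2.35)/5.7,z)
S=lambda p,z:atz(s,230+(p[0]-2.35)/5.7,175+(p[1]-2.35)/5.7,z)
sc=[T(p,.018) for p in[(249,104),(530,119),(227,473),(511,489)]]
print("screws",np.round(sc,4).tolist())
dx=(sc[0]+sc[1]-sc[2]-sc[3]);dy=sc[0]+sc[2]-sc[1]-sc[3]
print("yaw",np.arctan2(dx[1],dx[0]),np.arctan2(-dy[0],dy[1]),"c",np.mean(sc,0))
k=T((346,276),.14);h=T((179,207),.142)
print("knob",k,S((370,127),.138),"bar top scene",S((380,45),.168),"handle",h,S((536,190),.142),S((538,146),.160))
d=h-k;print(np.hypot(*d),np.arctan2(d[1],d[0])-np.pi/2)
d=S((536,190),.142)-S((370,127),.138);print(np.hypot(*d),np.arctan2(d[1],d[0])-np.pi/2)
E
```

```text
screws [[0.6434, 0.1375], [0.6351, 0.0075], [0.4735, 0.1479], [0.4651, 0.0181]]
yaw -0.0616116682709226 -0.06407628253586253 c [0.55426156 0.07777075]
knob [0.55513102 0.08701781] [0.55040297 0.08942888] bar top scene [0.53414663 0.0908816 ] handle [0.58417295 0.15581511] [0.58656724 0.15900741] [0.58118088 0.15818208]
0.07467598350513029 -0.399443801351443
0.07841572684250431 -0.4793318286521502
```

```bash
cat >> h.py <<'E'
A=np.array([.554,.088]);YAW=-.063
def hpose(n,z,flip=0,r=.075,A=A):
    p=np.pi/2+YAW+n
    return [*(A+r*np.array([np.cos(p),np.sin(p)])),z],down(p+np.pi/2+flip)
E
python3 - <<'E'
from h import *
for f in(0,np.pi):
    for n in(-.34,.1,.6):
        q=bot.inverse_kinematics(*hpose(n,.124,f)); print(f,n,None if q is None else np.round(q,2))
    for k in(0,-1.,-1.5,-2.,-2.6):
        q=bot.inverse_kinematics([*A,.137],down(YAW+np.pi/2+f+k)); print("k",k,None if q is None else np.round(q,2))
E
```

```text
0 -0.34 [ 0.06  0.31  1.6  -0.    1.23 -2.68]
0 0.1 None
0 0.6 [0.06 0.15 1.79 0.   1.2  2.67]
k 0 [-0.06  0.19  1.72 -0.    1.23 -1.57]
k -1.0 [-0.06  0.19  1.72 -0.    1.23 -0.57]
k -1.5 [-0.06  0.19  1.72 -0.    1.23 -0.07]
k -2.0 [-0.06  0.19  1.72 -0.    1.23  0.43]
k -2.6 [-0.06  0.19  1.72 -0.    1.23  1.03]
3.141592653589793 -0.34 [ 0.06  0.31  1.6  -0.    1.23  0.47]
3.141592653589793 0.1 [0.08 0.24 1.69 0.   1.21 0.04]
3.141592653589793 0.6 [ 0.06  0.15  1.79 -0.    1.2  -0.47]
k 0 [-0.06  0.19  1.72 -0.    1.23  1.58]
k -1.0 [-0.06  0.19  1.72 -0.    1.23  2.58]
k -1.5 None
k -2.0 [-0.06  0.19  1.72 -0.    1.23 -2.71]
k -2.6 [-0.06  0.19  1.72 -0.    1.23 -2.11]
```

Run:
```python
from h import *
bot.set_gripper(.55,20)
p,r=hpose(-.336,.24,np.pi); bot.goto(p,r)
p[2]=.126; bot.line_to(p)
print(bot.current_clock(),bot.current_contact_force(),bot.current_ft_torque())
cv2.imwrite("pics/g1.png",cv2.resize(bot.read_camera("scene")["pixels"][150:290,210:390],None,fx=4,fy=4))
```

```text
4.5167 [ 0.94395798 -0.86351513  0.10361154] [-0.03777586 -0.07223359 -0.02215292]
```

View pics/g1.png

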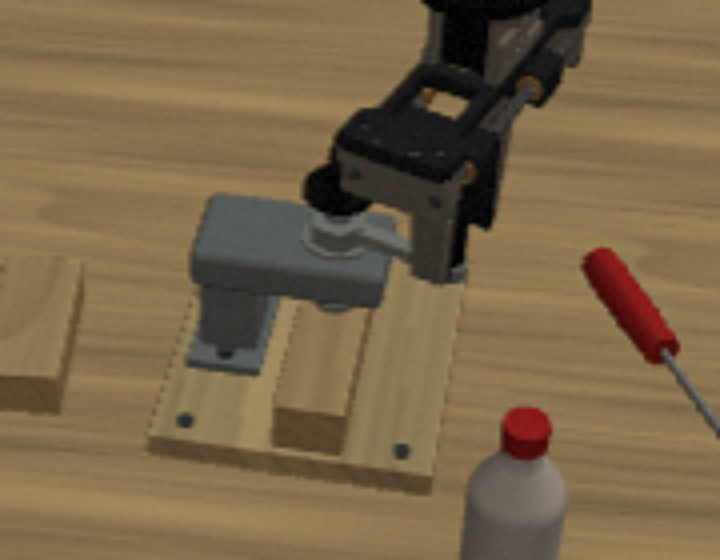

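The near finger, at crop (435,240), hides the handle and its tip is level with the lever's end. There's no contact, so I'll close and swing.

Run:
```python
from h import *
p0=bot.current_ee_pos()
bot.set_gripper(0,35)
print(bot.current_opening(),bot.current_grip_force(),bot.current_ee_pos()-p0,bot.current_contact_force())
if .1<bot.current_opening()<.25:
    for n in np.arange(-.25,.56,.1):
        p,r=hpose(n,.126,np.pi); bot.line_to(p,r,.06)
        F=bot.current_contact_force(); psi=np.pi/2+YAW+n
        e=bot.current_ee_pos()[:2]-p[:2]
        print(round(n,2),"tan",np.round(F[:2]@[-np.sin(psi),np.cos(psi)],1),"rad",np.round(F[:2]@[np.cos(psi),np.sin(psi)],1),"z",np.round(F[2],1),np.round(e*1e3,1),round(bot.current_clock(),2))
```

```text
0.1439115979063446 35.00000774860382 [-8.60219865e-04 -4.65658588e-05 -1.42108368e-03] [2.12519521 0.30729559 0.04317197]
-0.25 tan 1.2 rad 0.1 z 0.6 [-0.4  0.1] 5.47
-0.15 tan 2.1 rad -0.3 z 1.9 [-0.3  0. ] 5.75
-0.05 tan 2.7 rad -0.3 z 1.6 [-0.1 -0.1] 6.03
0.05 tan 1.2 rad -1.5 z 0.5 [ 0.1 -0.2] 6.3
0.15 tan 1.1 rad -2.1 z -0.8 [ 0.2 -0.3] 6.58
0.25 tan -0.2 rad -3.5 z -0.6 [ 0.2 -0.3] 6.85
0.35 tan 0.6 rad -3.6 z -1.7 [ 0.3 -0.4] 7.12
0.45 tan 0.1 rad -5.0 z -2.6 [ 0.3 -0.4] 7.4
0.55 tan 0.6 rad -5.3 z -2.5 [ 0.4 -0.4] 7.67
```

Run:
```python
from h import *
bot.set_gripper(.45)
p=bot.current_ee_pos(); p[2]=.24; bot.line_to(p)
print(bot.current_contact_force(),bot.current_ft_torque(),bot.current_clock())
p,r=[*A,.24],down(YAW+np.pi/2)
q=np.array(bot.inverse_kinematics(p,r)); print(q[5])
bot.goto(p,r)
cv2.imwrite("pics/g2.png",cv2.resize(bot.read_camera("scene")["pixels"][120:270,210:390],None,fx=4,fy=4))
print(bot.current_clock(),bot.current_joints()[5])
```

```text
[ 0.58143904 -0.18550188  0.4606326 ] [-0.03123436 -0.11692505 -0.0330357 ] 9.1667
-1.5656758591901505
10.275 -1.5646980143942515
```

View pics/g2.png

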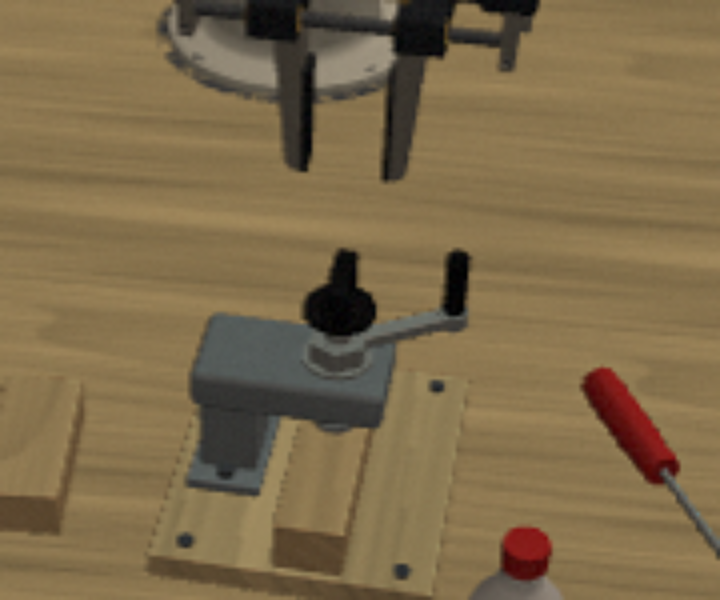

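The lever now points clear, with the handle at crop (457,283). The knob bar is centred between the fingers. Next I'll grip it and turn while watching the torque.

Run:
```python
from h import *
tz=lambda n=4:np.mean([(bot.hold(.03),bot.current_ft_torque()[2])[1] for _ in range(n)])
b0=tz(6)
bot.line_to([*A,.145]); print("Fdown",bot.current_contact_force(),tz())
bot.set_gripper(0,50)
print("grip",bot.current_opening(),bot.current_grip_force(),bot.current_contact_force(),"b0",b0,tz())
q0=np.array(bot.current_joints()); log=[]
a=0; free=None
def to(a):
    q=q0.copy(); q[5]+=a; bot.set_joints(q)
for a in np.r_[.1:.81:.1, .85:2.75:.04]:
    to(a); t=tz(3)-b0; log.append((round(a,2),round(t,3)))
    if a>.35 and free is None or (a<.9): free=np.mean([x[1] for x in log if x[0]>.15])  if a>.15 else None
    if abs(t)>.31 or (a>.85 and abs(t-free)>.21): break
    if bot.current_opening()<.1: print("lost");break
print("free",free);print(log)
print(bot.current_clock(),bot.current_contact_force(),bot.current_opening(),bot.current_joints()[5]-q0[5])
```

```text
Fdown [ 0.73761788 -0.68071727  0.44064757] 0.009524743451963105
grip 0.15192855720793133 50.00003278255463 [0.01684835 0.65623541 0.03547367] b0 -0.005324591577613197 -0.010380206871333507
free -0.1
[(np.float64(0.1), np.float64(-0.132)), (np.float64(0.2), np.float64(-0.077)), (np.float64(0.3), np.float64(-0.095)), (np.float64(0.4), np.float64(-0.073)), (np.float64(0.5), np.float64(-0.11)), (np.float64(0.6), np.float64(-0.145)), (np.float64(0.7), np.float64(-0.112)), (np.float64(0.8), np.float64(-0.1)), (np.float64(0.85), np.float64(-0.084)), (np.float64(0.89), np.float64(-0.104)), (np.float64(0.93), np.float64(-0.113)), (np.float64(0.97), np.float64(-0.085)), (np.float64(1.01), np.float64(-0.082)), (np.float64(1.05), np.float64(-0.075)), (np.float64(1.09), np.float64(-0.008)), (np.float64(1.13), np.float64(-0.006)), (np.float64(1.17), np.float64(0.034)), (np.float64(1.21), np.float64(0.088)), (np.float64(1.25), np.float64(0.11)), (np.float64(1.29), np.float64(0.181))]
19.05 [ 3.27198712  5.83636054 -3.47575174] 0.1480044854835048 1.2857608069549349
```

The torque was flat to about 1.05 rad (3.4 mm down), then rose about 1.1 N·m/rad. That puts it roughly 0.28 above the free level, or about 0.35 N·m total: snug and well below crushing. I'll release and check with a light re-touch that the knob hasn't sprung back.

Run:
```python
from h import *
bot.set_gripper(.35); bot.hold(.3)
print(bot.current_contact_force(),bot.current_ft_torque()[2])
bot.set_gripper(0,3); print("open@3N",bot.current_opening(),bot.current_grip_force(),[round(float((bot.hold(.03),bot.current_ft_torque()[2])[1]),3) for _ in range(4)])
bot.set_gripper(.4,35)
p=bot.current_ee_pos(); p[2]=.24; bot.line_to(p)
bot.goto(*hpose(.55,.24,np.pi))
c=bot.read_camera("top")["pixels"][180:285,195:335]
c2=bot.read_camera("scene")["pixels"][150:290,210:350]
cv2.imwrite("pics/g3.png",cv2.convertScaleAbs(cv2.resize(c2,None,fx=4.2,fy=4.2,interpolation=cv2.INTER_CUBIC),alpha=1.8))
print(bot.current_clock(),bot.current_joints()[5])
```

```text
[0.85786036 0.14728607 0.35222135] -0.020344839674292924
open@3N 0.18698834833608435 2.962781864334829 [0.092, 0.065, 0.042, 0.139]
22.075 -0.42095001310745195
```

View pics/g3.png

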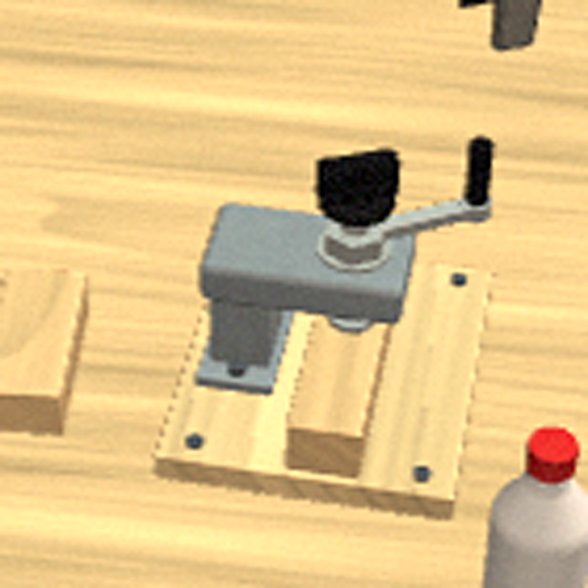

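Re-touching at 3 N gave an opening of 0.187 against 0.152. So the knob relaxed about 0.16 rad to its friction limit on release, as expected, and the plunger still bears. The picture shows the handle at crop (480,172) and the plunger down on the strip. Now I'll tighten the nut.

Run:
```python
from h import *
p,r=hpose(.55,.126,np.pi); bot.line_to(p)
bot.set_gripper(0,45); print(bot.current_opening(),bot.current_contact_force())
for n in np.r_[np.arange(.45,-.3,-.1),-.3,-.35,-.4,-.45]:
    p,r=hpose(n,.126,np.pi); bot.line_to(p,r,.06)
    psi=np.pi/2+YAW+n; F=bot.current_contact_force(); t=F[:2]@[-np.sin(psi),np.cos(psi)]
    d=bot.current_ee_pos()[:2]-A
    print(round(n,2),"tan",round(t,1),"rad",round(F[:2]@[np.cos(psi),np.sin(psi)],1),"z",round(F[2],1),"n act",round(np.arctan2(d[1],d[0])-np.pi/2-YAW,3),bot.current_clock())
    if t>22: break
bot.set_gripper(.5); p=bot.current_ee_pos(); p[2]=.24; bot.line_to(p)
p,r=hpose(.9,.3,np.pi); p[0]-=.15;p[1]-=.25; bot.goto(p,r)
c=bot.read_camera("top")["pixels"][180:285,195:335]
cv2.imwrite("pics/g4.png",cv2.convertScaleAbs(cv2.resize(c,None,fx=5.7,fy=5.7,interpolation=cv2.INTER_CUBIC)[:598],alpha=1.8))
```

```text
0.1396354005354129 [-0.57770159 -0.13685892  3.07360702]
0.45 tan -1.2 rad 0.9 z 4.4 n act 0.442 23.7417
0.35 tan -1.3 rad 1.6 z 5.6 n act 0.344 24.0167
0.25 tan -1.2 rad 1.8 z 5.7 n act 0.245 24.2917
0.15 tan -0.7 rad 1.1 z 6.0 n act 0.145 24.5667
0.05 tan -0.8 rad 2.2 z 6.0 n act 0.046 24.8417
-0.05 tan -0.7 rad 3.0 z 5.5 n act -0.055 25.1167
-0.15 tan 0.7 rad 2.7 z 6.7 n act -0.15 25.3917
-0.25 tan 2.7 rad 2.3 z 9.1 n act -0.243 25.6667
-0.3 tan 4.5 rad 1.4 z 9.9 n act -0.285 25.9167
-0.35 tan 5.8 rad 1.8 z 9.8 n act -0.33 26.1667
-0.4 tan 6.1 rad 1.1 z 10.4 n act -0.375 26.4167
-0.45 tan 8.0 rad 2.2 z 10.9 n act -0.422 26.6667
```

View pics/g4.png

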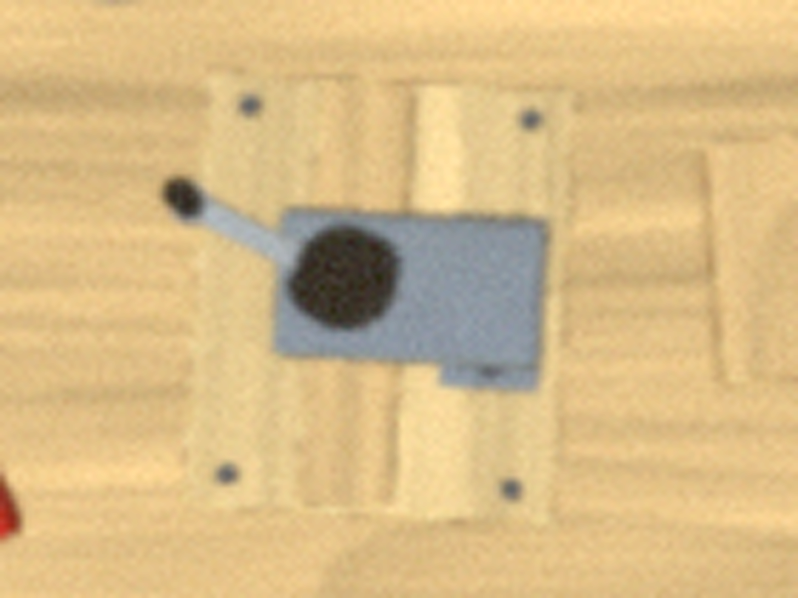

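The handle is now at crop (183,197), against (179,207) at the start. The base, offcut and driver edges haven't moved. I'll compute the nut angle.

Run:
```python
from h import *
t=bot.read_camera("top");c=t["pixels"][180:285,195:335]
T=lambda p,z:atz(t,195+(p[0]-2.35)/5.7,180+(p[1]-2.35)/5.7,z)
for h in[(179,207),(183,197)]:
    d=T(h,.142)-A; d2=T(h,.142)-T((346,276),.14); print([np.arctan2(e[1],e[0])-np.pi/2-YAW for e in(d,d2)],np.hypot(*d))
```

```text
[np.float64(-0.35562941361939665), np.float64(-0.336443801351443)] 0.07422463616496472
[np.float64(-0.4153516437655433), np.float64(-0.3959076687578606)] 0.07453039373259632
```

Run:
```python
from h import *
print(bot.current_contact_force(),bot.current_clock()); print(bot.job_done())
```

```text
[ 0.14789321 -0.1080228  -0.50133978] 30.1
the job is handed in; nothing more can be done
None
```

The depth stop is reset and handed in at 30.1 s with the jig released: nut loosened to about +0.55 rad, knob turned 1.29 rad to an estimated 0.35 N·m on the strip (it sprang back about 0.16 rad on release, so the load left on the strip should be about 30 N, below the 45 N snug figure), and nut retightened to about -0.40 rad by the top camera.

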